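# Press the settled cordial onto the touch mixer, then stand it on the coaster

### The arm

A 7-joint arm with a two-finger parallel gripper is mounted at the origin on a cart in front of the work surface, level with it; the furniture and walls round the work are solid. World frame = base frame: x ahead of the robot, y to its left, z up, the work surface at z = 0. Lengths are in m, angles in rad, forces in N, time in s.
With the tool pointing down it reaches from about 0.4 to 0.9 m from the base axis. Payload 5.5 kg.
Tool frame: the origin (TCP) lies on the centre line of the jaws, within the pads' length; the fingertips stand 11 mm ahead of it and the grasp point (between the pads) lies 8 mm behind it (env.finger_overhang is the distance from the TCP to the fingertips, in m); z points along the fingers, y is the line along which they close (so a half turn about z gives the same grasp; the last joint's range is limited). The gripper opens to 92 mm and grips with 3 to 60 N. Pads are 19 mm wide; open, the fingers measure 130 mm over their backs; the gripper's body (75 mm by 190 mm) begins 47 mm behind the grasp point.
Start: joints at [-0.87, 0.501, -0.427, 1.55, 0.221, 1.138, -0.21], TCP at [0.276, 0.589, 0.238] pointing down, gripper open.
Joint ranges: [-2.88, 2.88], [-0.31, 2.03], [-1.54, 1.56], [0.2, 2.42], [-1.41, 4.55], [0.19, 2.02], [-2.57, 2.57]. Speed limits (rad/s): [2.57, 2.57, 3.14, 3.14, 3.14, 3.14, 3.14].

### API

Orientations are given as a rotation vector (axis times angle).
In Python, from station import status, imaging, hand_in, env gives the robot as it stands.
- The arm moves only by the tool send_rows, never from a script. Its argument "steps" is a list of rows, each a list of 5 numbers: the shift along the world's x, y, z in cm, then the turn about the world's z in degrees, then the closure, from -1 (fully open) to 1 (shut). A call has 1 to 8 rows; each row shifts and turns the commanded pose from where the row before left it; what a row does not reach is not made up. A row lasts 1/12 s, in which the tool goes at most 41.7 mm and 7.16 degrees, less where a joint would pass 70% of its speed; a pose out of reach is approached as far as the arm can. A call is refused whole if a number of a shift passes 4.17 or a number of a turn 7.16, either way. A call with a gripper value outside its range is refused whole. The fingers move at their own pace and stop on an object; "grip_force" is the grip in N (left out, the last holds). Time passes only in rows, so rows that do not move let the fingers close. It gives the time, the measured TCP pose, the force, the opening and the grip force at its end, in the units of the state.
- status.read_state(): the state, without advancing time (a new reading comes with each control period).
- imaging.capture(name): name is "scene" or "side" or "wrist"; returns (picture, depth): 420x560x3 uint8, red, green, blue; 420x560 float32, m along the optical axis (not along the pixel's ray), 0 where there is no reading.
- imaging.camera_info(name): a dict with "fx", "fy", "cx", "cy" (pixels), "R" (3x3) and "t" (3): a world point X has camera coordinates R X + t. Camera axes: x right, y down, z forward; pixel columns grow to the right and rows downward; lengths in m; the calibration is good to about 2 mm. The wrist camera is an equidistant fisheye: a pixel r from the principal point sees the ray r / f radians off the axis. A picture is of the moment at which its call begins: read the wrist's pose just before it. camera_info takes no time and is no camera call; for the wrist camera it gives the pose at the moment of the call.
- hand_in(): hands the job in; it is judged then, once.
The state is a dict: "clock": time; "qpos": joint angles; "joint_velocities": joint speeds; "tau": joint torques, N m; "eef_pos": TCP position; "tcp_rot": TCP orientation; "force": force on the tool from outside, world axes, zero at the start; "wrist_torque": the same for the moment, N m; "opening": opening from 0.0 (shut) to 1.0 (fully open); "grasp_force": force on a finger pad.
Only numpy, scipy, OpenCV 4.12 (cv2) and the standard library are available. Lean on these libraries where they do the work, as an engineer would, in place of code of your own. Each camera call takes 0.05 s, during which the arm holds its last target. There are 200 camera calls.

### The job

The cordial in the small round-bellied flask has settled. Pick that bottle up, press it upright down onto the middle of the mixer's sprung plate until the plate is fully down, and keep it down for about two seconds. Then stand the flask upright on the slate coaster and let go.

Things in the scene. Friction and masses are not known exactly. Their poses are not given: they have to be found in the camera images.
- flask: small bottle with a wide round belly, narrow neck and dark brown cap, told by its shape from three straight-sided small bottles. 146 mm tall, 0.26 kg; oval belly 53 mm (its x) by 66 mm (its y) up to 45 mm height, tapering to the neck (23 mm across, 103 to 125 mm height); fixed cap, 28 mm across, 125 to 146 mm height: lift it by the cap. Origin: centre of its underside; z up through the cap.
- plate_top (a point): centre of the upper face of the mixer's sprung round plate, 92 mm across and flat, on top of a square grey mixer housing (120 x 120 mm, 30 mm high). Standing free, this point is 47 mm above the worktop; pressed fully down, 37 mm. z points up. Behind it, wall cabinets hang about 0.5 m above the worktop from about 0.62 m ahead of the robot: keep the wrist low or near.
- mixer_plate (a joint): how far the mixer's plate is pressed down, in m: 0 = up, 0.010 = fully down on its stop (from 0.008 it counts as down). It slides straight down against a spring: about 4 N starts it, about 9 N holds it fully down; the bottle's weight alone does not press it.
- coaster: the single square black slate coaster lying on the worktop, 96 x 96 x 7 mm; it does not slide. Origin: centre of its underside; its upper face is 7 mm above the worktop.
Mind the look-alikes: they are no part of the job. Leave any green look-alike of the flask alone.

How it is judged:
On the way:
1. the held flask, upright (within 10 degrees) and within 20 mm of the plate's middle, presses the plate down by 8 mm or more and keeps it there for 1 s (value of joint mixer_plate above 0.008 m and z of flask in the frame of plate_top below 0.005 m and contact force between the fingers and flask above 1 N and horizontal distance between flask and plate_top below 0.02 m and angle between flask's own z axis and vertical below 0.175 rad), for 1 s.
At the end, for the whole second after the job is handed in: The flask stands upright (within about 6 degrees) and still on the coaster, its middle within 25 mm of the coaster's middle, and the mixer's plate has sprung back up (within 2 mm) (horizontal distance between flask and coaster below 0.025 m and z of flask in the frame of coaster between 0.004 and 0.011 m and angle between flask's own z axis and vertical below 0.1 rad and linear speed of flask below 0.02 m/s and value of joint mixer_plate below 0.002 m); the robot touches nothing.
It also fails if it takes over 48 s, if anything falls off the work surface, if the arm or the gripper's body presses on something with over 40 N, if the wrist force passes 120 N, or if a joint passes its speed limit or range.

## Working session

There is one attempt and no reset: what is moved stays moved. The work goes in short steps, Python scripts to look and compute and a tool call to move; the robot and the scene stay as the last step left them, time stands still between calls to the robot, and variables do not carry over. Pictures are saved under pics/ and viewed, at most 10 in all, crops included, and the job is handed in when it is done.

Besides the shell and the picture viewer there is one more tool, called as name([rows], argument=value, ...), one row to a line, values as JSON. send_rows: Moves the arm, as the interface text tells. Its arguments: {"type":"object","properties":{"steps":{"type":"array","items":{"type":"array","items":{"type":"number"}}},"grip_force":{"type":"number"}},"required":["steps"]}

```bash
mkdir -p pics; cat > h.py <<'E'
from station import status, imaging, hand_in, env
import numpy as np, cv2
def cap(name):
    s=status.read_state(); i=imaging.camera_info(name); p,d=imaging.capture(name); return s,i,p,d
def save(n,p): cv2.imwrite('pics/'+n+'.png',cv2.cvtColor(p,cv2.COLOR_RGB2BGR))
def pts(i,d):
    v,u=np.mgrid[:d.shape[0],:d.shape[1]]
    P=np.stack([(u-i['cx'])/i['fx']*d,(v-i['cy'])/i['fy']*d,d],-1)
    return (P-np.array(i['t']))@np.array(i['R'])
E
python3 - <<'E'
from h import *
for n in ['scene','side']:
    s,i,p,d=cap(n); save(n,p); np.savez(''+n+'.npz',P=pts(i,d),p=p,d=d)
    print(n,-np.array(i['R']).T@i['t'])
print(s)
E
```

```text
scene [-0.68977161  0.65173663  0.74712916]
side [ 0.01557397 -0.98915319  0.78592979]
{'clock': 0.05, 'qpos': array([-0.86981068,  0.50182169, -0.42679335,  1.55143765,  0.22081722,
        1.13827371, -0.21031198]), 'joint_velocities': array([ 0.00017217, -0.00029188, -0.00096221, -0.00127511,  0.0002175 ,
       -0.00149539,  0.000427  ]), 'tau': array([-8.73071782e-03, -5.68358123e+01, -5.84295630e+00, -2.80196786e+01,
       -6.86639361e-02,  2.45765923e-02,  7.33042384e-05]), 'eef_pos': array([0.27532055, 0.5880806 , 0.23670005]), 'tcp_rot': array([-6.82017819e-01, -3.06619702e+00,  2.86550293e-03]), 'force': array([ 0.44187914,  0.68134346, -0.05896965]), 'wrist_torque': array([-0.00594277, -0.00183854,  0.02817282]), 'grasp_force': 0.0, 'opening': 1.0039099276506593}
```

View pics/scene.png

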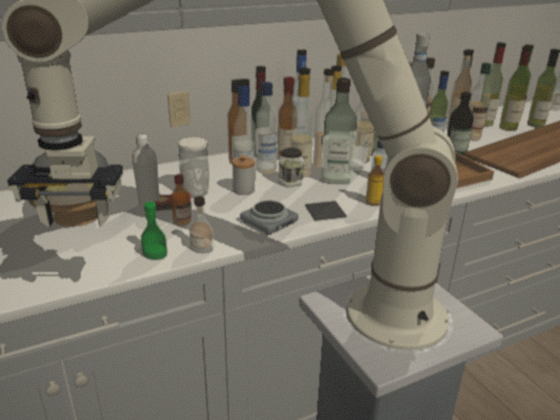

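View pics/side.png

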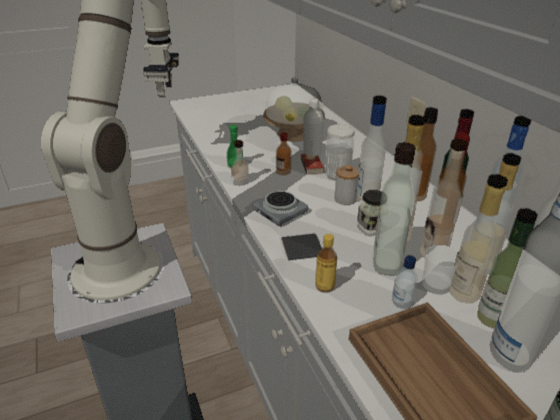

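Scene: the flask is the pale bottle with a dark cap at (200,230), with the green look-alike at (153,235). The mixer plate is at (268,210) and the coaster at (325,211). Side: flask (240,165), plate (281,200), coaster (302,246).

```bash
python3 - <<'E'
from h import *
for n,boxes in {'scene':dict(cap=(192,194,208,212),fl=(186,194,216,254),mix=(238,195,300,235),coast=(302,198,350,224),green=(138,198,170,262),brown=(170,174,192,226)),'side':dict(cap=(231,138,248,156),fl=(230,138,250,188),mix=(250,188,310,224),coast=(278,230,326,262),green=(224,122,242,168),brown=(275,132,293,176))}.items():
    z=np.load(n+'.npz');P,p=z['P'],z['p'].astype(int)
    for k,(a,b,c,e) in boxes.items():
        Q=P[b:e,a:c].reshape(-1,3);C=p[b:e,a:c].reshape(-1,3);ok=z['d'][b:e,a:c].ravel()>0
        if k=='cap': m=ok&(C.sum(1)<200)&(Q[:,2]>.1)
        elif k=='mix':
            for lo,hi in((.025,.036),(.041,.055)):
                m=ok&(Q[:,2]>lo)&(Q[:,2]<hi);q=Q[m];print(n,k,lo,m.sum(),np.median(q,0).round(3),q.min(0).round(3),q.max(0).round(3))
            continue
        elif k=='coast': m=ok&(C.sum(1)<200)&(abs(Q[:,2])<.02)
        else: m=ok&(Q[:,2]>.015)&(Q[:,2]<.2)
        q=Q[m];print(n,k,m.sum(),np.median(q,0).round(3),np.percentile(q,3,0).round(3),np.percentile(q,97,0).round(3))
        if k=='coast': 
            r=cv2.minAreaRect((q[:,:2]*1000).astype(np.float32));print(r)
E
python3 - <<'E'
import cv2
a=cv2.imread('pics/scene.png')[160:270,120:360];b=cv2.imread('pics/side.png')[120:270,200:340]
a=cv2.resize(a,None,fx=2.6,fy=2.6,interpolation=2);b=cv2.resize(b,None,fx=2,fy=2,interpolation=2)
import numpy as np
o=np.zeros((600,640,3),np.uint8);o[:a.shape[0],:a.shape[1]]=a;o[290:590,:280]=b
cv2.imwrite('pics/crop.png',o)
E
```

```text
scene cap 71 [0.421 0.294 0.144] [0.414 0.285 0.132] [0.433 0.303 0.15 ]
scene fl 1017 [0.419 0.293 0.062] [0.4   0.269 0.017] [0.57  0.318 0.147]
scene mix 0.025 580 [0.445 0.1   0.032] [0.403 0.003 0.025] [0.531 0.149 0.036]
scene mix 0.041 450 [0.473 0.079 0.05 ] [0.432 0.03  0.043] [0.524 0.122 0.054]
scene coast 204 [ 0.47  -0.083  0.01 ] [ 0.418 -0.133  0.006] [ 0.504 -0.049  0.013]
((462.7303771972656, -96.39008331298828), (92.39580535888672, 89.46459197998047), 74.81437683105469)
scene green 1134 [0.44  0.407 0.056] [0.422 0.312 0.018] [0.701 0.434 0.147]
scene brown 893 [0.572 0.295 0.069] [0.558 0.227 0.019] [0.716 0.319 0.142]
side cap 72 [0.428 0.283 0.139] [0.416 0.272 0.102] [0.451 0.398 0.146]
side fl 643 [0.428 0.277 0.064] [0.401 0.258 0.018] [0.453 0.397 0.143]
side mix 0.025 476 [0.456 0.041 0.029] [ 0.406 -0.001  0.025] [0.549 0.121 0.034]
side mix 0.041 446 [0.477 0.069 0.046] [0.433 0.026 0.041] [0.524 0.118 0.05 ]
side coast 757 [ 0.463 -0.105  0.006] [ 0.42  -0.148  0.003] [ 0.511 -0.06   0.009]
((467.59490966796875, -103.45343780517578), (101.38243103027344, 95.52952575683594), 77.25067901611328)
side green 488 [0.431 0.38  0.09 ] [0.412 0.271 0.026] [0.458 0.406 0.144]
side brown 501 [0.579 0.277 0.07 ] [0.558 0.264 0.017] [0.712 0.521 0.14 ]
```

View pics/crop.png

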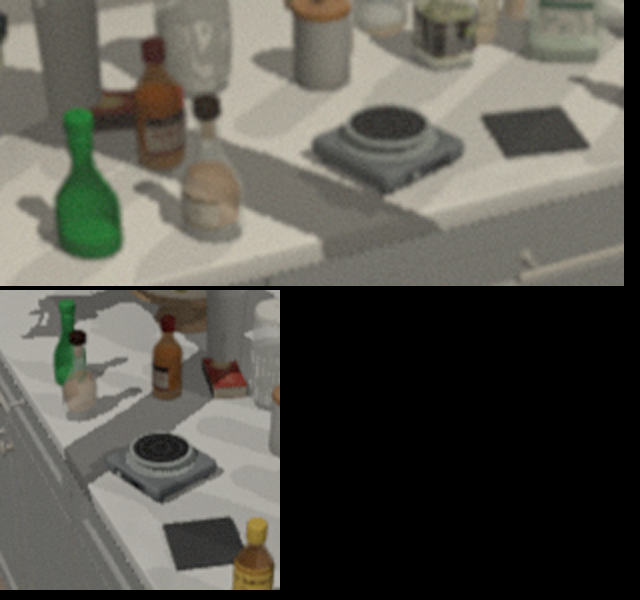

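Crop: the flask (round belly, dark cap at about (205,105)) is confirmed and stands clear. Plate and coaster are both visible. Next I move above the flask.

send_rows([
  [1.8, -3.6, 0, 0, -1],
  [1.8, -3.6, 0, 0, -1],
  [1.8, -3.6, 0, 0, -1],
  [1.8, -3.6, 0, 0, -1],
  [1.8, -3.6, 0, 0, -1],
  [1.8, -3.6, 0, 0, -1],
  [1.8, -3.6, 0, 0, -1],
  [1.8, -3.6, 0, 0, -1],
], grip_force=25)

```text
clock: 0.77
eef_pos: [0.4199, 0.2986, 0.2375]
tcp_rot: [-0.682, -3.066, 0.0]
force: [0.1, 0.8, 0.1]
opening: 0.998
grasp_force: 0.0
```

send_rows([
  [0.7, -1.1, 0, 0, -1],
  [0, 0, 0, 0, -1],
  [0, 0, 0, 0, -1],
  [0, 0, 0, 0, -1],
])

```text
clock: 1.1
eef_pos: [0.4257, 0.291, 0.2376]
tcp_rot: [-0.68, -3.066, -0.001]
force: [-0.1, 0.6, -0.7]
opening: 1.0
grasp_force: 0.0
```

```bash
python3 - <<'E'
from h import *
s,i,p,d=cap('wrist'); save('w1',p); print(s['eef_pos'],s['tcp_rot'],s['clock'],i,d[::60,::80].round(2))
z=np.load('side.npz');P,p=z['P'],z['p'].astype(int)
Q=P[236:290,318:336].reshape(-1,3);Q=Q[(Q[:,2]>.02)];print(np.percentile(Q,[3,50,97],axis=0))
np.savez('w1.npz',d=d)
E
```

```text
[0.4256555  0.2909628  0.23763849] [-6.79751682e-01 -3.06631569e+00 -9.01725155e-04] 1.1 {'fx': 325.19226210127806, 'fy': 325.19226210127806, 'cx': 283.3921522789272, 'cy': 212.4651166913695, 'R': array([[ 4.22717911e-01,  9.06261211e-01,  4.29347734e-04],
       [ 8.64564852e-01, -4.03410954e-01,  2.99645153e-01],
       [ 2.71729983e-01, -1.26294174e-01, -9.54050626e-01]]), 't': array([-0.44384214, -0.28788472,  0.31131828])} [[0.25 0.31 1.09 1.1  1.1  1.08 1.06]
 [0.3  0.35 0.68 1.18 1.17 1.17 0.34]
 [0.36 1.24 1.15 1.25 0.37 0.37 0.36]
 [1.3  1.31 1.32 0.39 0.39 0.28 0.39]
 [1.42 0.42 0.39 0.41 0.42 0.41 0.42]
 [0.07 0.08 0.09 0.09 0.09 0.09 0.08]
 [0.07 0.07 0.07 0.07 0.07 0.07 0.07]]
[[ 0.42769387 -0.28554313  0.02385513]
 [ 0.44206288 -0.2762613   0.08773019]
 [ 0.46295246 -0.25886055  0.15073182]]
```

View pics/w1.png

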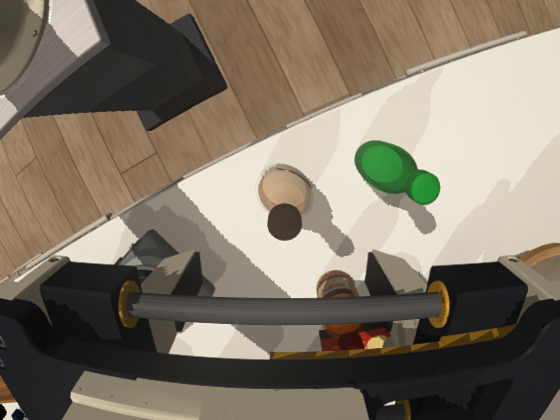

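Wrist view: the cap is at about (285,222), between the open fingers, with green to the right at (425,187). I'll cast the cap's ray onto z = 0.146.

```bash
cat >> h.py <<'E'
def wray(i,u,v,z):
    R=np.array(i['R']);x=np.array([u-i['cx'],v-i['cy']]);r=np.hypot(*x);th=r/i['fx']
    c=np.r_[x/max(r,1e-9)*np.sin(th),np.cos(th)];D=R.T@c;O=-R.T@np.array(i['t']);return O+D*(z-O[2])/D[2]
E
python3 - <<'E'
from h import *
p=cv2.imread('pics/w1.png');i=imaging.camera_info('wrist')
m=(p.sum(2)<210).astype(np.uint8);m[:200]=0;m[245:]=0;m[:,:262]=0;m[:,310:]=0
n,l,st,ce=cv2.connectedComponentsWithStats(m);k=1+st[1:,4].argmax();print(st[k],ce[k])
c=ce[k];print(wray(i,*c,.146),wray(i,st[k][0],c[1],.146),wray(i,st[k][0]+st[k][2],c[1],.146))
E
```

```text
[268 204  34  36 962] [284.24636175 221.36902287]
[0.42614372 0.29196079 0.146     ] [0.4208528  0.28057476 0.146     ] [0.4319409  0.30440343 0.146     ]
```

send_rows([
  [0, 0.1, -2.5, 0, -1],
  [0, 0, -3, 0, -1],
  [0, 0, -2.5, 0, -1],
  [0, 0, -1.5, 0, -1],
  [0, 0, -1, 0, -1],
  [0, 0, -0.6, 0, -1],
  [0, 0, 0, 0, -1],
  [0, 0, 0, 0, 1],
])

```text
clock: 1.82
eef_pos: [0.4265, 0.2917, 0.1272]
tcp_rot: [0.68, 3.067, 0.001]
force: [-0.0, 0.2, 0.8]
opening: 0.963
grasp_force: 0.0
```

send_rows([
  [0, 0, 0, 0, 1],
  [0, 0, 0, 0, 1],
  [0, 0, 0, 0, 1],
  [0, 0, 0, 0, 1],
  [0, 0, 0, 0, 1],
  [0, 0, 0, 0, 1],
  [0, 0, 0, 0, 1],
  [0, 0, 0, 0, 1],
])

```text
clock: 2.48
eef_pos: [0.4265, 0.2907, 0.1268]
tcp_rot: [-0.682, -3.067, -0.0]
force: [-0.2, 0.6, -0.2]
opening: 0.391
grasp_force: 0.0
```

send_rows([
  [0, 0, 0, 0, 1],
  [0, 0, 0, 0, 1],
  [0, 0, 0, 0, 1],
  [0, 0, 0, 0, 1],
  [0, 0, 0, 0, 1],
  [0, 0, 0, 0, 1],
  [0, 0, 0, 0, 1],
  [0, 0, 0, 0, 1],
])

```text
clock: 3.15
eef_pos: [0.4266, 0.2908, 0.1267]
tcp_rot: [-0.682, -3.067, -0.0]
force: [0.6, 0.7, -1.1]
opening: 0.297
grasp_force: 25.0
```

send_rows([
  [0, 0, 0, 0, 1],
  [0, 0, 0.5, 0, 1],
  [0, 0, 1, 0, 1],
  [0, 0, 1.5, 0, 1],
  [0, 0, 1.5, 0, 1],
  [0, 0, 1.5, 0, 1],
  [0, 0, 1, 0, 1],
  [0, 0, 0.5, 0, 1],
], grip_force=40)

```text
clock: 3.82
eef_pos: [0.4273, 0.2911, 0.2038]
tcp_rot: [0.682, 3.065, 0.003]
force: [-0.1, 0.7, -2.0]
opening: 0.294
grasp_force: 40.0
```

send_rows([
  [0.2, -1, 0.3, 0, 1],
  [0.5, -2, 0.2, 0, 1],
  [0.5, -2, 0, 0, 1],
  [0.5, -2, 0, 0, 1],
  [0.5, -2, 0, 0, 1],
  [0.5, -2, 0, 0, 1],
  [0.5, -2, 0, 0, 1],
  [0.5, -2, 0, 0, 1],
])

```text
clock: 4.48
eef_pos: [0.463, 0.1385, 0.2061]
tcp_rot: [-0.683, -3.065, 0.002]
force: [-0.2, -0.1, -2.0]
opening: 0.293
grasp_force: 40.0
```

send_rows([
  [0.5, -2, 0, 0, 1],
  [0.5, -2, 0, 0, 1],
  [0.4, -1.5, 0, 0, 1],
  [0.2, -0.8, 0, 0, 1],
  [0.1, -0.4, 0, 0, 1],
  [0, 0, 0, 0, 1],
  [0, 0, 0, 0, 1],
  [0, 0, 0, 0, 1],
])

```text
clock: 5.15
eef_pos: [0.4801, 0.0749, 0.2066]
tcp_rot: [-0.679, -3.067, -0.001]
force: [-0.6, 0.3, -2.2]
opening: 0.294
grasp_force: 40.0
```

```bash
python3 - <<'E'
from h import *
s,i,p,d=cap('wrist'); save('w2',p); print(s['eef_pos'],s['force'],s['opening'],s['grasp_force'])
s,i,p2,d=cap('side'); save('s2',p2);np.savez('s2.npz',P=pts(i,d),p=p2)
c=cv2.resize(p2[120:270,200:340],None,fx=2.8,fy=2.8,interpolation=2)
o=np.zeros((420,400+400,3),np.uint8);o[:,:392]=c; o[:305,400:]=cv2.resize(p,(400,305)); save('c2',o)
E
```

```text
[0.48013143 0.07492772 0.20662687] [-0.59750812  0.25906985 -2.20852614] 0.2943139652657113 39.999600648880005
```

View pics/c2.png

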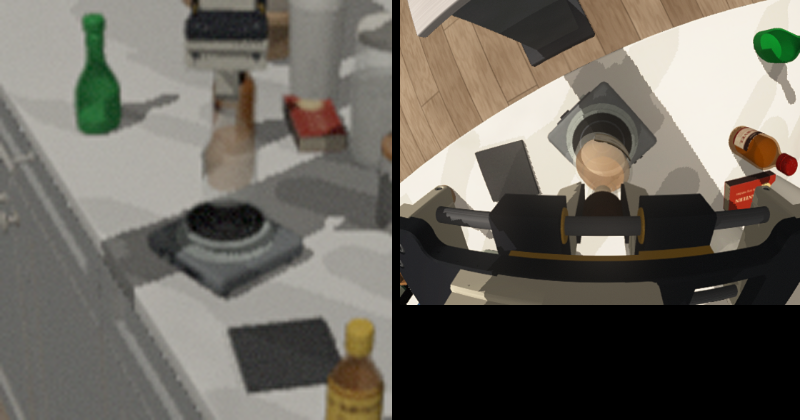

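The crop shows the flask hanging upright above the plate at about (228,170), with the plate middle below it. Measured plate centre is about (0.478, 0.074); the tool is at (0.480, 0.075). Going down.

send_rows([
  [-0.2, -0.1, -0.5, 0, 1],
  [0, 0, -0.9, 0, 1],
  [0, 0, -0.8, 0, 1],
  [0, 0, -0.5, 0, 1],
  [0, 0, -0.3, 0, 1],
  [0, 0, -0.2, 0, 1],
  [0, 0, -0.1, 0, 1],
  [0, 0, 0, 0, 1],
])

```text
clock: 5.92
eef_pos: [0.4787, 0.0727, 0.1738]
tcp_rot: [0.682, 3.067, -0.0]
force: [0.4, -0.2, -1.8]
opening: 0.298
grasp_force: 40.0
```

send_rows([
  [0, 0, -0.2, 0, 1],
  [0, 0, -0.2, 0, 1],
  [0, 0, -0.2, 0, 1],
  [0, 0, -0.2, 0, 1],
  [0, 0, 0, 0, 1],
  [0, 0, 0, 0, 1],
])

```text
clock: 6.42
eef_pos: [0.4792, 0.0729, 0.1662]
tcp_rot: [0.682, 3.065, 0.001]
force: [-0.5, -0.0, 5.7]
opening: 0.298
grasp_force: 40.0
```

send_rows([
  [0, 0, -0.1, 0, 1],
  [0, 0, -0.1, 0, 1],
  [0, 0, -0.1, 0, 1],
  [0, 0, 0, 0, 1],
])

```text
clock: 6.75
eef_pos: [0.4794, 0.0729, 0.1636]
tcp_rot: [0.682, 3.065, 0.001]
force: [-0.7, -0.5, 8.8]
opening: 0.294
grasp_force: 40.0
```

send_rows([
  [0, 0, -0.1, 0, 1],
  [0, 0, -0.1, 0, 1],
  [0, 0, 0, 0, 1],
  [0, 0, 0, 0, 1],
])

```text
clock: 7.08
eef_pos: [0.4804, 0.0728, 0.1634]
tcp_rot: [0.682, 3.063, 0.001]
force: [-4.1, -2.3, 22.3]
opening: 0.293
grasp_force: 40.0
```

It's on the stop: force jumped to 22 N. I'll ease off slightly and hold.

send_rows([
  [0, 0, 0.07, 0, 1],
  [0, 0, 0, 0, 1],
  [0, 0, 0, 0, 1],
  [0, 0, 0, 0, 1],
  [0, 0, 0, 0, 1],
  [0, 0, 0, 0, 1],
  [0, 0, 0, 0, 1],
  [0, 0, 0, 0, 1],
])

```text
clock: 7.75
eef_pos: [0.4799, 0.0728, 0.1635]
tcp_rot: [0.682, 3.064, 0.001]
force: [-3.9, -0.3, 17.3]
opening: 0.296
grasp_force: 40.0
```

send_rows([
  [0, 0, 0, 0, 1],
  [0, 0, 0, 0, 1],
  [0, 0, 0, 0, 1],
  [0, 0, 0, 0, 1],
  [0, 0, 0, 0, 1],
  [0, 0, 0, 0, 1],
  [0, 0, 0, 0, 1],
  [0, 0, 0, 0, 1],
])

```text
clock: 8.42
eef_pos: [0.4799, 0.0728, 0.1635]
tcp_rot: [0.682, 3.064, 0.001]
force: [-3.6, -0.7, 16.8]
opening: 0.293
grasp_force: 40.0
```

send_rows([
  [0, 0, 0, 0, 1],
  [0, 0, 0, 0, 1],
  [0, 0, 0, 0, 1],
  [0, 0, 0, 0, 1],
  [0, 0, 0, 0, 1],
  [0, 0, 0, 0, 1],
  [0, 0, 0, 0, 1],
  [0, 0, 0, 0, 1],
])

```text
clock: 9.08
eef_pos: [0.4799, 0.0728, 0.1635]
tcp_rot: [0.682, 3.064, 0.001]
force: [-3.0, -1.3, 16.8]
opening: 0.299
grasp_force: 40.0
```

```bash
python3 - <<'E'
from h import *
s,i,p,d=cap('wrist'); save('w3',p); print(s['eef_pos'],s['force'])
m=((p.astype(int).sum(2)<230)).astype(np.uint8);m[:,:60]=0;m[260:]=0
n,l,st,ce=cv2.connectedComponentsWithStats(m)
for k in range(1,n):
    if st[k,4]>500: print(st[k],ce[k],wray(i,*ce[k],.007))
s,i,p2,d=cap('side')
c=cv2.resize(p2[120:270,200:340],None,fx=2.8,fy=2.8,interpolation=2)
o=np.zeros((420,800,3),np.uint8);o[:,:392]=c; o[:305,400:]=cv2.resize(p,(400,305)); save('c3',o)
E
```

```text
[0.47991198 0.07278911 0.16346121] [-3.04796068 -1.2641837  16.77721525]
[   60     0   213    90 10652] [180.47408937  30.75732257] [0.28949941 0.05551525 0.007     ]
[ 517   33   43   53 1887] [540.6709062   58.28828829] [0.45005813 0.41337117 0.007     ]
[ 245  111  126  136 2355] [306.14097665 155.80806794] [0.45161033 0.1098596  0.007     ]
[ 239  158   93   73 2652] [292.13461538 183.95852187] [0.47064468 0.08666292 0.007     ]
[ 480  182   80   78 3099] [525.36431107 222.51855437] [0.63016433 0.32947227 0.007     ]
[  89  203   91   57 3222] [133.39013035 238.13811297] [ 0.45039652 -0.09210129  0.007     ]
```

View pics/c3.png

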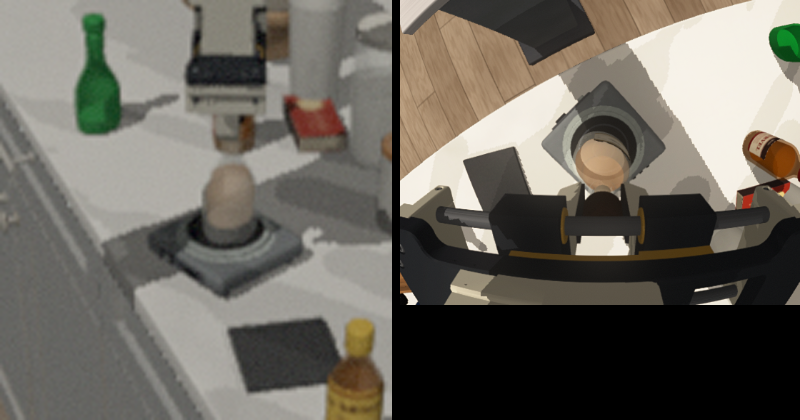

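The flask stands in the middle of the plate, which is fully down; it was held for over 2 s. Now lift and move above the coaster.

send_rows([
  [0, 0, 0.3, 0, 1],
  [0, 0, 0.5, 0, 1],
  [0, 0, 0.8, 0, 1],
  [0, 0, 1, 0, 1],
  [0, 0, 1, 0, 1],
  [0, 0, 0.6, 0, 1],
  [0, -0.5, 0.2, 0, 1],
  [-0.1, -1, 0, 0, 1],
])

```text
clock: 9.85
eef_pos: [0.478, 0.0585, 0.2062]
tcp_rot: [0.679, 3.066, 0.002]
force: [0.8, 0.2, -2.5]
opening: 0.297
grasp_force: 40.0
```

send_rows([
  [-0.1, -2, 0, 0, 1],
  [-0.2, -2, 0, 0, 1],
  [-0.2, -2, 0, 0, 1],
  [-0.2, -2, 0, 0, 1],
  [-0.2, -2, 0, 0, 1],
  [-0.1, -2, 0, 0, 1],
  [-0.1, -2, 0, 0, 1],
  [-0.1, -1, 0, 0, 1],
])

```text
clock: 10.52
eef_pos: [0.4643, -0.096, 0.2049]
tcp_rot: [-0.688, -3.064, 0.002]
force: [0.6, -0.7, -1.6]
opening: 0.293
grasp_force: 40.0
```

send_rows([
  [0, -0.7, 0, 0, 1],
  [0, -0.3, 0, 0, 1],
  [0, 0, 0, 0, 1],
  [0, 0, 0, 0, 1],
  [0, 0, 0, 0, 1],
])

```text
clock: 10.93
eef_pos: [0.4656, -0.1011, 0.2053]
tcp_rot: [-0.679, -3.067, -0.001]
force: [-0.2, -0.3, -2.2]
opening: 0.294
grasp_force: 40.0
```

```bash
python3 - <<'E'
from h import *
s,i,p,d=cap('wrist'); print(s['eef_pos'],s['force'],s['tcp_rot'])
j=i;s,i,p2,d=cap('side')
c=cv2.resize(p2[120:300,220:380],None,fx=2.4,fy=2.4,interpolation=2)
o=np.zeros((600,800,3),np.uint8);o[:432,416:]=cv2.resize(c,(384,432)); o[:320,:410]=p[:320,75:485]; save('c4',o)
import pickle;pickle.dump(j,open('i4','wb'))
E
```

```text
[ 0.46563037 -0.10107665  0.20534659] [-0.18136687 -0.28613674 -2.23792831] [-6.79370574e-01 -3.06693453e+00 -7.83648285e-04]
```

View pics/c4.png

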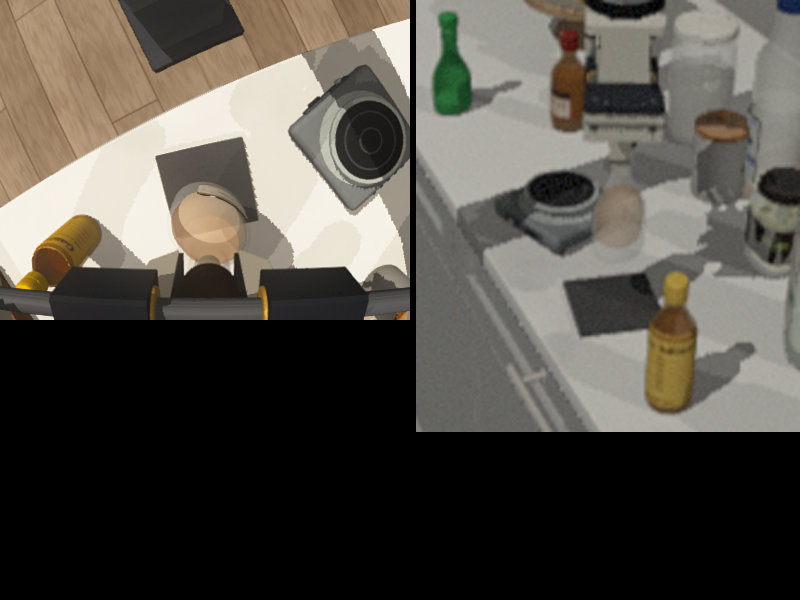

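Wrist view: coaster corners at crop (157,156), (243,138) and (257,221); the plate is back up and the flask hangs upright. I'll check the coaster's centre from the corners.

```bash
python3 - <<'E'
from h import *
import pickle;i=pickle.load(open('i4','rb'))
a,b,c=[wray(i,u+75,v,.007)[:2] for u,v in((157,156),(243,138),(257,221))]
print(a,b,c,np.linalg.norm(a-b),np.linalg.norm(b-c),(a+c)/2)
E
```

```text
[ 0.40936792 -0.13532705] [ 0.43078742 -0.04429021] [ 0.52236289 -0.06682455] 0.09352272971388186 0.0943072805852129 [ 0.46586541 -0.1010758 ]
```

The centre (0.466, -0.101) matches the tool, and the sides measure 94 mm. Lowering 7.2 cm.

send_rows([
  [0, 0, -0.7, 0, 1],
  [0, 0, -1.4, 0, 1],
  [0, 0, -1.5, 0, 1],
  [0, 0, -1.4, 0, 1],
  [0, 0, -1, 0, 1],
  [0, 0, -0.5, 0, 1],
  [0, 0, -0.3, 0, 1],
  [0, 0, 0, 0, 1],
])

```text
clock: 11.7
eef_pos: [0.4654, -0.1022, 0.137]
tcp_rot: [-0.682, -3.066, 0.0]
force: [0.6, -0.0, -2.6]
opening: 0.296
grasp_force: 40.0
```

send_rows([
  [0, 0, -0.2, 0, 1],
  [0, 0, -0.1, 0, 1],
  [0, 0, -0.1, 0, 1],
  [0, 0, 0, 0, 1],
  [0, 0, 0, 0, 1],
])

```text
clock: 12.12
eef_pos: [0.4658, -0.1023, 0.1337]
tcp_rot: [0.682, 3.066, 0.0]
force: [-0.5, -0.7, -1.4]
opening: 0.298
grasp_force: 40.0
```

send_rows([
  [0, 0, -0.05, 0, 1],
  [0, 0, 0, 0, 1],
  [0, 0, 0, 0, 1],
], grip_force=10)

```text
clock: 12.37
eef_pos: [0.4662, -0.1024, 0.1336]
tcp_rot: [0.682, 3.065, 0.0]
force: [-0.4, 0.1, 3.9]
opening: 0.3
grasp_force: 10.0
```

send_rows([
  [0, 0, 0, 0, 0.2],
  [0, 0, 0, 0, 0],
  [0, 0, 0, 0, -0.2],
  [0, 0, 0, 0, -0.4],
  [0, 0, 0, 0, -0.6],
  [0, 0, 0, 0, -0.6],
  [0, 0, 0, 0, -0.6],
  [0, 0, 0, 0, -0.6],
])

```text
clock: 13.03
eef_pos: [0.4655, -0.1023, 0.1329]
tcp_rot: [-0.682, -3.067, -0.0]
force: [0.1, 0.0, 0.6]
opening: 0.785
grasp_force: 0.0
```

send_rows([
  [0, 0, 0, 0, -0.6],
  [0, 0, 0.5, 0, -0.6],
  [0, 0, 1.5, 0, -0.6],
  [0, 0, 2.5, 0, -0.6],
  [0, 0, 3, 0, -0.6],
  [0, 0, 2, 0, -0.6],
  [0, 0, 1, 0, -0.6],
  [0, 0, 0, 0, -0.6],
])

```text
clock: 13.7
eef_pos: [0.4672, -0.1026, 0.2405]
tcp_rot: [0.681, 3.062, 0.0]
force: [-0.6, -0.6, 0.2]
opening: 0.798
grasp_force: 0.0
```

```bash
python3 - <<'E'
from h import *
s,i,p,d=cap('wrist'); print(s['eef_pos'],s['force'],s['opening'],s['clock'])
s,i,p2,d=cap('side')
c=cv2.resize(p2[120:300,220:380],(384,432))
o=np.zeros((432,800,3),np.uint8);o[:,416:]=c; o[:320,:410]=p[:320,75:485]; save('c5',o)
E
```

```text
[ 0.46719647 -0.10261238  0.24050747] [-0.63621853 -0.6333972   0.23192594] 0.7975085607133381 13.7
```

View pics/c5.png

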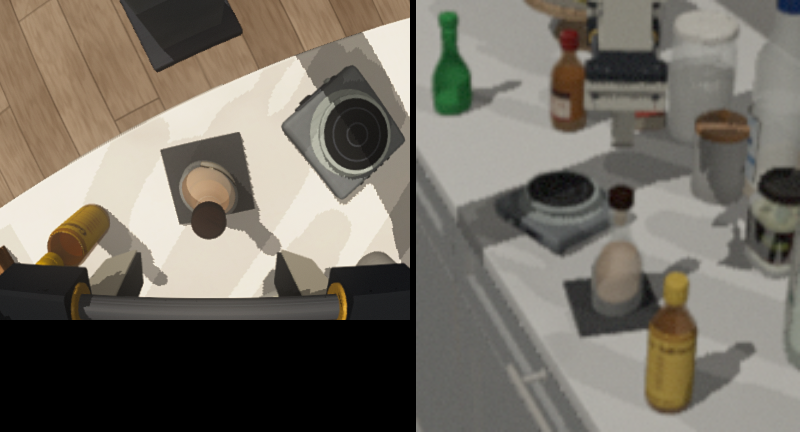

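The flask stands upright in the middle of the coaster at (208,185), the gripper is clear above it, and the plate is up.

```bash
python3 -c "
from h import *
print(hand_in())"
```

```text
the job is handed in; nothing more can be done
None
```

The flask was pressed upright onto the middle of the mixer plate and held fully down for about 2 s. It now stands upright on the coaster, released, with the plate sprung back up, and the job is handed in (no verdict was returned).

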